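# Find the high spot of a sampler carousel and slacken its left-hand nut there

### The arm

A 6-joint arm with a two-finger parallel gripper is mounted at the origin on the work surface. World frame = base frame: x ahead of the robot, y to its left, z up, the work surface at z = 0. Lengths are in mm, angles in rad, forces in N, time in s.
With the tool pointing down it reaches from about 350 to 875 mm from the base axis. Payload 4.2 kg.
Tool frame: the origin (TCP) lies midway between the tips of the shut fingers; the grasp point (between the pads) lies 19 mm behind it; z points along the fingers, y is the direction in which the jaws open and shut (so a half turn about z gives the same grasp; the last joint's range is limited). The gripper opens to 85 mm and grips with 20 to 120 N. Pads are 22 mm wide; open, the fingers measure 114 mm over their backs; the gripper's body (76 mm by 85 mm) begins 54 mm behind the grasp point. The pads swing forward as they close: fully open they stand 13 mm farther back than shut.
Start: joints at [-0.957, 0.385, 0.008, 0, -1.194, -0.259], TCP at [217.141, -586.045, 231.312] pointing down, gripper open.
Joint ranges: [-3.14, 3.14], [-1.21, 2.06], [-1.07, 1.41], [-3.16, 2.05], [-2.99, -0.16], [-3.1, 3.1]. Speed limits (rad/s): [2.79, 2.79, 3.14, 3.14, 3.14, 3.14].

### API

Orientations are given as a unit quaternion [x, y, z, w].
In Python, from bench import arm gives the robot as it stands. The module is installed in compiled form; this text tells all that it offers.
- The arm moves only by the tool drive_tool, never from a script. Its argument "moves" is a list that holds one entry, the list of rows, each a list of 7 numbers: the opening, from 0 (shut) to 1 (fully open), then the shift along the tool's x, y, z in m, then the turn, a rotation vector about the tool's x, y, z in rad. In form: [[[hand, dx, dy, dz, wx, wy, wz], ...]]. A call has 1 to 20 rows; each row shifts and turns the pose as measured when the row begins, along the tool's axes as they then stand; what a row does not reach is not made up. A row lasts 1/10 s, in which the tool goes at most 50 mm and 8.59 degrees, less where a joint would pass 70% of its speed; a pose out of reach is approached as far as the arm can. A call with a gripper value outside its range is refused whole. The fingers move at their own pace and stop on an object; the grip force is fixed at half the most. Time passes only in rows, so rows that do not move let the fingers close. It gives the time, the measured TCP pose, the force and the opening at its end, in the units of the state.
- arm.read_state(): the state, without advancing time (a new reading comes with each control period).
- arm.get_image(name): name is "scene" or "top"; returns (picture, depth): 384x512x3 uint8, red, green, blue; 384x512 float32, mm along the optical axis (not along the pixel's ray), 0 where there is no reading.
- arm.camera_params(name): a dict with "fov_y" (degrees; the focal length in pixels is half the picture's height over the tangent of half this angle, whatever the lens; pixels are square), "cx", "cy" (the principal point, pixels), "k1" (the pictures are not rectified: a ray, as slopes to the right and down, at radius r is drawn at 1 + k1 r^2 times it, then the intrinsics apply), "world_from_camera" (4x4, takes a point from camera to world coordinates). Camera axes: x right, y down, z forward; pixel columns grow to the right and rows downward; lengths in mm; the calibration is good to about 2 mm. A picture is of the moment at which its call begins. camera_params takes no time and is no camera call.
- arm.job_done(): hands the job in, once; it reports no verdict.
The state is a dict: "clock": time; "joints": joint angles; "joint_vel": joint speeds; "joint_efforts": joint torques, N m; "position": TCP position; "ee_rot": TCP orientation; "contact_force": force on the tool from outside, world axes, zero at the start; "wrist_torque": the same for the moment, N m; "gripper_width": finger opening in mm.
Only numpy, scipy, OpenCV 4.12 (cv2) and the standard library are available. Lean on these libraries where they do the work, as an engineer would, in place of code of your own. Each camera call takes 0.05 s, during which the arm holds its last target.

### The job

The tube carousel is clamped a little off centre and has to be tapped true. Turn it slowly against the dial gauge until the needle stands at its greatest reading (furthest clockwise), that is with the high spot of the rim under the plunger, and let it rest there. Then slacken the hand nut in the middle by about a quarter turn - it has a left-hand thread, so it loosens clockwise - with the high spot staying at the gauge; do not knock the gauge, and leave the small bottle and the spanner beside it where they are.

Things in the scene. Friction and masses are not known exactly. Their poses are not given: they have to be found in the camera images.
- carousel (a joint): angle (rad) of the carousel: white disc, 206 mm across, with 24 tube places, clamped under a round metal plate, 152 mm across, whose top face is 106 mm above the bench. Grows anticlockwise from above; turns without end; its value does not tell where the high spot is. Plate and disc turn as one. The drive drags at 0.25 N m (4 N at a finger post): it does not coast and stays where it is left.
- sampler: the sampler that carries the carousel, fixed: round pedestal with a flat white box (250 x 170 x 62 mm) reaching to +x of its frame, as far as 300 mm. Origin on the bench, on the carousel's axis; z up.
- post_a (a point): one of the two alike finger posts by which the carousel is turned: upright aluminium cylinder, 16 mm across and 44 mm tall, on the plate's top face 66 mm from the axis. Its outer sleeve revolves freely, so a grip need not turn with the carousel. The point is on the post's axis, 28 mm above the top face; it goes round with the carousel.
- post_b (a point): the other finger post, the same in size, opposite the first; point likewise.
- nut_grip (a point): hand nut on the carousel's axis, black, with a bar grip 52 mm long, 14 mm thick, 32 mm tall; the bar's underside is 14 mm and its top 46 mm above the plate's top face. The point is on the axis at half the bar's height, 30 mm above the top face (136 mm above the bench); x axis along the bar, z up. Turns with the nut and the carousel.
- nut (a joint): angle (rad) of the nut on the carousel: 0 = tight, against its stop; it grows clockwise seen from above, which slackens it (left-hand thread), to 3.2 at most. It turns with 0.10 N m and stays where it is left. Turned anticlockwise it is against its stop and drags the whole carousel round.
- needle (a joint): angle (rad) of the gauge's needle, growing clockwise from above, 0 = pointing along the stem to the carousel; one turn is 5 mm of plunger travel (0.1 mm a mark). The plunger is sprung (1 N) onto the rim, which is round but off centre: per turn of the carousel the needle swings once, about 2.5 rad either side of 0, as the cosine of the angle from the high spot; greatest with the high spot at the plunger.
- gauge: dial gauge beside the carousel, face up on a fixed cast foot: round steel case 92 mm across with white face and black needle, no part of it higher than the plate's top face. Origin at the centre of the dial face, 104 mm above the bench; the x axis points along the stem and plunger to the carousel's axis, which is 193 mm away.
- dropper: small clear bottle, 38 mm across, 85 mm tall, near the sampler; origin under its centre. Stays.
- wrench: steel spanner 150 mm long lying on the bench near the sampler; origin under its middle, x along it. Stays.

How it is judged (in metres and radians):
On the way, in this order (a step that is already met when the one before it is completed fails the run):
1. the carousel rests with its high spot at the gauge, the nut still tight (value of joint needle above 2.355 rad and velocity of joint carousel between -0.05 and 0.05 rad/s and value of joint nut below 0.3 rad), for 0.3 s.
2. the nut is slackened about a quarter turn clockwise with the high spot still at the gauge (value of joint needle above 2.355 rad and value of joint nut between 1 and 2.2 rad), for 0.2 s.
At the end, for the whole second after the job is handed in: The needle stands within 0.14 rad of its greatest reading of about 2.495 rad, so above 2.355 rad (high spot within 19 degrees of the plunger). The nut is slackened 1.0 to 2.2 rad (57 to 126 degrees) clockwise from tight. Carousel and nut are at rest (all of step 2 and velocity of joint carousel between -0.05 and 0.05 rad/s and velocity of joint nut between -0.05 and 0.05 rad/s); the robot touches nothing.
It fails at once if the carousel is spun fast (over 2.5 rad/s) (velocity of joint carousel above 2.5 rad/s or velocity of joint carousel below -2.5 rad/s).
It fails at once if the dial gauge is knocked (over 4 N) (contact force between any of the arm, the fingers and gauge above 4 N).
It fails at once if the small bottle or the spanner is moved more than 30 mm (distance of any of dropper, wrench from where it was at the start of the episode above 0.03 m).
It also fails if it takes over 54 s, if anything falls off the work surface, if the arm or the gripper's body presses on something with over 40 N, if the wrist force passes 120 N, or if a joint passes its speed limit or range.

## Working session

There is one attempt and no reset: what is moved stays moved. The work goes in short steps, Python scripts to look and compute and a tool call to move; the robot and the scene stay as the last step left them, time stands still between calls to the robot, and variables do not carry over. Pictures are saved under pics/ and viewed, and the job is handed in when it is done.

Besides the shell and the picture viewer there is one more tool, called after "Call:" as name(argument=value, ...) on one line, values as JSON. drive_tool: Moves the arm, as the interface text tells. Its arguments: {"type":"object","properties":{"moves":{"type":"array","items":{"type":"array","items":{"type":"array","items":{"type":"number"}}}}},"required":["moves"]}

```bash
mkdir -p pics; cat > h.py <<'E'
import numpy as np,cv2
from bench import arm
def snap(n,f):
    p,d=arm.get_image(n); np.savez('pics/'+f+'.npz',p=p,d=d)
    cv2.imwrite('pics/'+f+'.png',cv2.cvtColor(p,cv2.COLOR_RGB2BGR)); return p,d
def K(n):
    c=arm.camera_params(n); f=192/np.tan(np.radians(c['fov_y'])/2); return c,f
def ray(n,u,v):
    c,f=K(n); x=(u-c['cx'])/f;y=(v-c['cy'])/f
    rd=np.hypot(x,y); r=rd
    for _ in range(30): r=rd/(1+c['k1']*r*r)
    s=r/rd if rd>0 else 1
    return c['world_from_camera'],np.array([x*s,y*s,1])
def atz(n,u,v,z):
    T,r=ray(n,u,v); T=np.array(T); d=T[:3,:3]@r; o=T[:3,3]; return o+d*(z-o[2])/d[2]
def proj(n,P):
    c,f=K(n); T=np.array(c['world_from_camera']); q=T[:3,:3].T@(np.array(P)-T[:3,3]); x,y=q[0]/q[2],q[1]/q[2]
    k=1+c['k1']*(x*x+y*y); return c['cx']+f*x*k,c['cy']+f*y*k
def crop(f,u0,v0,u1,v1,s,o):
    im=cv2.imread('pics/'+f+'.png')[v0:v1,u0:u1]; cv2.imwrite('pics/'+o+'.png',cv2.resize(im,None,fx=s,fy=s,interpolation=cv2.INTER_CUBIC))
E
python3 - <<'E'
from h import *
snap('top','t0');snap('scene','s0')
for n in('top','scene'): print(arm.camera_params(n))
print(arm.read_state())
E
```

```text
{'fov_y': 51.82583358545277, 'cx': 255.7321349308802, 'cy': 193.35984071675284, 'k1': -0.12385751753953163, 'world_from_camera': array([[-6.89762059e-02, -9.73869839e-01,  2.16378882e-01,
         3.60729438e+02],
       [-9.97616119e-01,  6.68800219e-02, -1.70041486e-02,
         2.16437847e+01],
       [ 2.08840307e-03, -2.17035942e-01, -9.76161379e-01,
         8.73292665e+02],
       [ 0.00000000e+00,  0.00000000e+00,  0.00000000e+00,
         1.00000000e+00]])}
{'fov_y': 42.38071569189451, 'cx': 261.22413507456173, 'cy': 187.47179923401498, 'k1': -0.17840281643740807, 'world_from_camera': array([[-1.86964318e-02,  6.10038828e-01, -7.92150915e-01,
         1.28832396e+03],
       [ 9.99781783e-01,  4.02302394e-03, -2.04988100e-02,
         3.33908514e+01],
       [-9.31822795e-03, -7.92361309e-01, -6.09980923e-01,
         6.92731487e+02],
       [ 0.00000000e+00,  0.00000000e+00,  0.00000000e+00,
         1.00000000e+00]])}
{'clock': 0.1, 'joints': array([-9.57400257e-01,  3.85483744e-01,  6.76284998e-03, -4.33210420e-04,
       -1.19401468e+00, -2.58598185e-01]), 'joint_vel': array([-1.11709453e-03, -2.76611252e-03,  1.81693419e-03,  1.07421624e-03,
       -1.05694504e-04, -9.17684425e-05]), 'joint_efforts': array([-4.69540191e-04, -3.93319774e+01,  1.88929081e+01,  4.19795841e+00,
       -2.60563487e-03, -2.76954992e-07]), 'position': array([ 216.95669623, -585.57527074,  230.32892156]), 'ee_rot': array([-1.76391213e-01,  9.84319643e-01,  9.63941503e-04, -2.26987492e-04]), 'contact_force': array([ 0.0302464 , -0.14250846,  0.06072177]), 'wrist_torque': array([-0.0092799 , -0.00989061, -0.00733835]), 'gripper_width': 85.35136244249873}
```

View pics/t0.png

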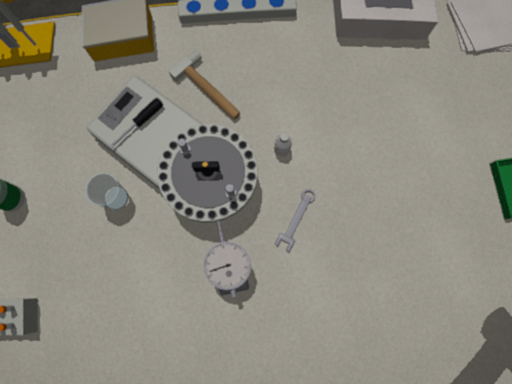

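View pics/s0.png

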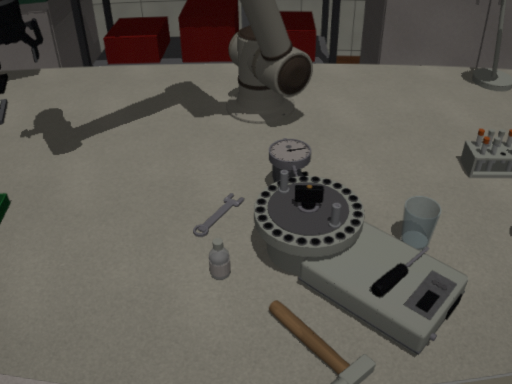

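```bash
python3 - <<'E'
from h import *
crop('t0',150,115,270,305,4,'t0c')
crop('s0',240,130,380,260,5,'s0c')
E
```

```text
(no output)
```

View pics/t0c.png

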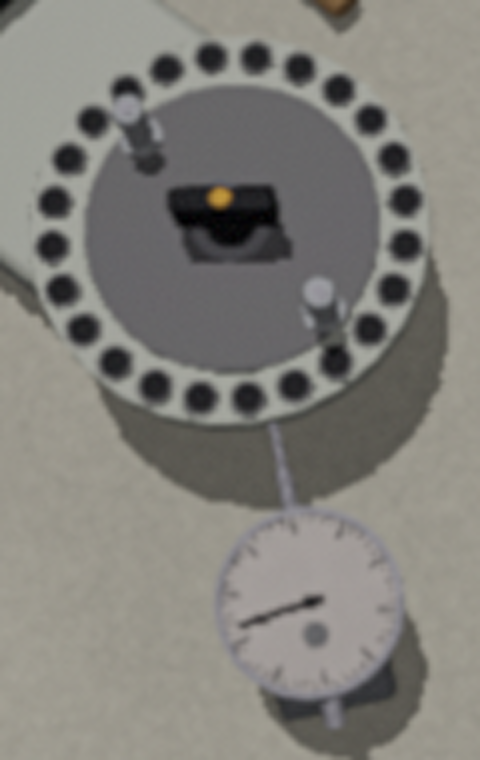

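View pics/s0c.png

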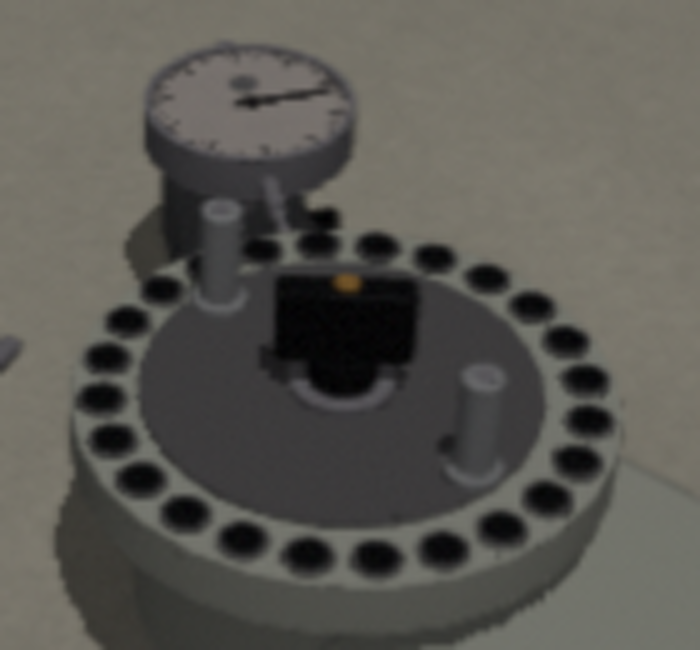

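The top view shows the nut bar roughly horizontal at (206,167), the posts at (182,142) and (230,188), and the dial hub at about (228,265). The needle points left, about 100° anticlockwise from the stem, so it reads roughly -1.7 rad.

Next I'll measure these.

```bash
python3 - <<'E'
from h import *
f=lambda u,v:(150+u/4,115+v/4)
pts={'pA':(127,108,150),'pB':(320,292,150),'barL':(170,188,152),'barR':(274,188,152),'bartop':(221,197,152),'hub':(318,600,104),'tip':(240,627,104),'dialL':(218,603,104),'dialR':(403,603,104),'dialT':(310,510,104),'dialB':(310,695,104)}
W={k:atz('top',*f(u,v),z) for k,(u,v,z) in pts.items()}
for k,w in W.items(): print(k,w.round(1))
print('postmid',(W['pA']+W['pB'])/2, np.linalg.norm(W['pA']-W['pB']))
# plate outline ellipse on z=106
P=np.array([atz('top',*f(u,v),106)[:2] for u,v in [(86,225),(380,225),(235,85),(235,373),(130,330),(340,330),(340,125)]])
A=np.c_[2*P,np.ones(len(P))]; s=np.linalg.lstsq(A,(P**2).sum(1),rcond=None)[0]; print('plate',s[:2],np.sqrt(s[2]+s[0]**2+s[1]**2))
g=lambda u,v:(240+u/5,130+v/5)
for k,(u,v,z) in {'pB':(222,208,150),'pA':(484,377,150),'knob':(347,283,152),'barl':(277,280,152),'barr':(418,285,152),'hub':(240,103,104),'tip':(328,91,104)}.items(): print('scene',k,atz('scene',*g(u,v),z).round(1))
E
```

```text
pA [632.9 145.4 150. ]
pB [534.7  56.6 150. ]
barL [590.1 125.4 152. ]
barR [586.6  75.7 152. ]
bartop [583.9 101.1 152. ]
hub [393.8  68.4 104. ]
tip [383.3 106.6 104. ]
dialL [395.4 116.6 104. ]
dialR [389.6  27.6 104. ]
dialT [437.3  69.8 104. ]
dialB [349.1  74.8 104. ]
postmid [583.78523689 101.01728767 150.        ] 132.38600425708955
plate [582.5461808 100.167489 ] 75.0373978867361
scene pB [534.5  57.7 150. ]
scene pA [633.2 146.  150. ]
scene knob [583.  101.6 152. ]
scene barl [581.4  76.5 152. ]
scene barr [584.  127.1 152. ]
scene hub [392.9  69.  104. ]
scene tip [383.1 107.5 104. ]
```

Both cameras agree: the axis is at (584,101), 193 mm from the dial, and the posts are 132 mm apart, as they should be. The needle reads about -1.68 rad, so the high spot is about ±132° from the plunger.

The nut drags the whole carousel when turned anticlockwise, so I'll use the bar for both steps. First I'll move above it.

Call:
drive_tool(moves=[[[0.5, -0.032, 0.0285, 0, 0, 0, 0], [0.5, -0.032, 0.0285, 0, 0, 0, 0], [0.5, -0.032, 0.0285, 0, 0, 0, 0], [0.5, -0.032, 0.0285, 0, 0, 0, 0], [0.5, -0.032, 0.0285, 0, 0, 0, 0], [0.5, -0.032, 0.0285, 0, 0, 0, 0], [0.5, -0.032, 0.0285, 0, 0, 0, 0], [0.5, -0.032, 0.0285, 0, 0, 0, 0], [0.5, -0.032, 0.0285, 0, 0, 0, 0], [0.5, -0.032, 0.0285, 0, 0, 0, 0], [0.5, -0.032, 0.0285, 0, 0, 0, 0], [0.5, -0.032, 0.0285, 0, 0, 0, 0], [0.5, -0.032, 0.0285, 0, 0, 0, 0], [0.5, -0.032, 0.0285, 0, 0, 0, 0], [0.5, -0.032, 0.0285, 0, 0, 0, 0], [0.5, -0.032, 0.0285, 0, 0, 0, 0], [0.5, -0.032, 0.0285, 0, 0, 0, 0], [0.5, -0.032, 0.0285, 0, 0, 0, 0]]])

```text
clock: 1.9
position: [587.5, 118.9, 224.8]
ee_rot: [-0.172, 0.985, 0.005, -0.005]
contact_force: [1.5, 0.4, -1.0]
gripper_width: 42.6
```

Call:
drive_tool(moves=[[[0.5, 0, 0, 0, 0, 0, -0.145], [0.5, 0, 0, 0, 0, 0, -0.145], [0.5, 0, 0, 0, 0, 0, -0.145], [0.5, 0, 0, 0, 0, 0, -0.145], [0.5, 0, 0, 0, 0, 0, -0.145], [0.5, 0, 0, 0, 0, 0, -0.145], [0.5, 0, 0, 0, 0, 0, -0.145], [0.5, 0, 0, 0, 0, 0, -0.145], [0.5, 0, 0, 0, 0, 0, 0]]])

```text
clock: 2.8
position: [587.0, 125.4, 216.7]
ee_rot: [-0.698, 0.716, 0.01, -0.007]
contact_force: [-0.3, -0.1, -0.1]
gripper_width: 42.9
```

```bash
cat >> h.py <<'E'
from scipy.spatial.transform import Rotation as R
def goal(x,y,z,yawy):
    s=arm.read_state(); M=R.from_quat(s['ee_rot']).as_matrix(); d=M.T@(np.array([x,y,z])-s['position'])
    a=np.degrees(np.arctan2(M[1,1],M[0,1])); e=(yawy-a+90)%180-90
    print('t',s['clock'],'pos',s['position'].round(1),'yaw y',a.round(1),'j6',s['joints'][5].round(3),'w',s['gripper_width'].round(1),'F',s['contact_force'].round(1),'T',s['wrist_torque'].round(2))
    print('shift tool mm',d.round(1),'wz',-np.radians(e).round(3),'zaxis',M[:,2].round(4), 'rotvec for level', )
E
python3 -c "
from h import *
goal(584,101,118,176.5)"
```

```text
Traceback (most recent call last):
  File "h.py", line 25, in goal
    print('t',s['clock'],'pos',s['position'].round(1),'yaw y',a.round(1),'j6',s['joints'][5].round(3),'w',s['gripper_width'].round(1),'F',s['contact_force'].round(1),'T',s['wrist_torque'].round(2))
                                                                                                          ^^^^^^^^^^^^^^^^^^^^^^^^
AttributeError: 'float' object has no attribute 'round'
```

```bash
sed -i "s/s\['gripper_width'\].round(1)/round(s['gripper_width'],1)/; s/print('shift tool mm.*/print('shift tool mm',d.round(1),'wz',round(-np.radians(e),3)); zc=M.T@np.array([0,0,-1.]); print('level rv',np.cross([0,0,1],zc).round(4))/" h.py
python3 -c "
from h import *
goal(584,101,118,176.5)"
```

```text
t 2.8 pos [587.  125.4 216.7] yaw y 178.6 j6 -0.49 w 42.9 F [-0.3 -0.1 -0.1] T [ 0.01 -0.04 -0.  ]
shift tool mm [24.8  0.1 98.7] wz 0.037
level rv [ 0.0237  0.0038 -0.    ]
```

Call:
drive_tool(moves=[[[0.5, 0.0125, 0, 0, 0.012, 0.002, 0.02], [0.5, 0.0125, 0, 0, 0.012, 0.002, 0.02], [0.5, 0, 0, 0, 0, 0, 0]]])

```text
clock: 3.1
position: [585.4, 98.2, 215.7]
ee_rot: [-0.68, 0.733, -0.001, -0.001]
contact_force: [-0.6, 0.2, -0.1]
gripper_width: 42.4
```

```bash
python3 -c "
from h import *
print(arm.read_state()['joints'])
goal(584,101,118,176.5)"
```

```text
[ 0.43977416  0.34282465 -0.09683392  0.00200256 -1.1319035  -0.51498094]
t 3.1 pos [585.4  98.2 215.7] yaw y 175.7 j6 -0.515 w 42.4 F [-0.6  0.2 -0.1] T [-0.01 -0.02 -0.05]
shift tool mm [-2.9  1.6 97.7] wz -0.013
level rv [-0.0002 -0.002   0.    ]
```

Call:
drive_tool(moves=[[[0.5, -0.003, 0.0015, 0.02, 0, 0, -0.013], [0.5, 0, 0, 0.025, 0, 0, 0], [0.5, 0, 0, 0.025, 0, 0, 0], [0.5, 0, 0, 0, 0, 0, 0]]])

```text
clock: 3.5
position: [584.7, 99.2, 145.9]
ee_rot: [-0.682, 0.731, -0.002, 0.002]
contact_force: [-0.1, -0.5, 1.0]
gripper_width: 42.7
```

```bash
python3 -c "
from h import *
goal(584,101,118,176.5)
snap('scene','s1');snap('top','t1');crop('s1',200,100,380,260,4,'s1c')"
```

```text
t 3.5 pos [584.7  99.2 145.9] yaw y 176.1 j6 -0.512 w 42.7 F [-0.1 -0.5  1. ] T [-0.02  0.08 -0.08]
shift tool mm [-1.8  1.  27.9] wz -0.008
level rv [-0.0051  0.      0.    ]
```

View pics/s1c.png

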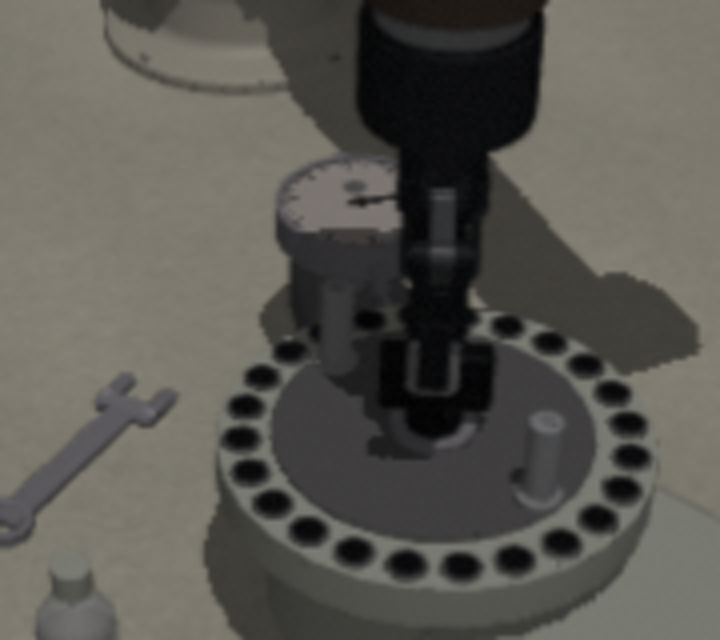

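View pics/t1.png

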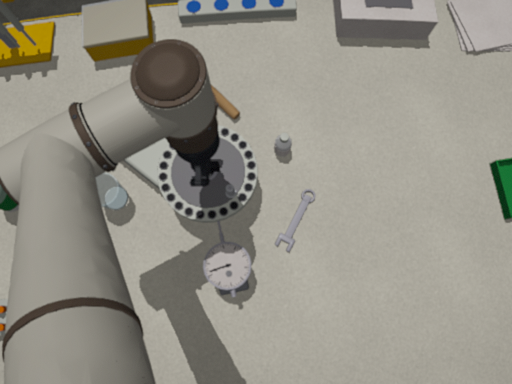

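The fingers straddle the bar, and the dial stays visible from the top camera. I'll descend and grip.

Call:
drive_tool(moves=[[[0.5, -0.0018, 0.001, 0.014, 0, 0, -0.008], [0.5, 0, 0, 0.013, 0, 0, 0], [0.5, 0, 0, 0, 0, 0, 0], [0, 0, 0, 0, 0, 0, 0], [0, 0, 0, 0, 0, 0, 0], [0, 0, 0, 0, 0, 0, 0], [0, 0, 0, 0, 0, 0, 0]]])

```text
clock: 4.3
position: [584.4, 103.0, 128.6]
ee_rot: [-0.685, 0.728, -0.002, 0.005]
contact_force: [2.7, -1.4, -5.3]
gripper_width: 13.1
```

```bash
python3 -c "
from h import *
goal(584,101,118,176.5)"
```

```text
t 4.3 pos [584.4 103.  128.6] yaw y 176.5 j6 -0.509 w 13.1 F [ 2.7 -1.4 -5.3] T [-0.57 -0.87  0.07]
shift tool mm [ 2.   0.4 10.6] wz 0.0
level rv [-0.0095  0.0041  0.    ]
```

Call:
drive_tool(moves=[[[0, 0, 0, 0, 0, 0, -0.06], [0, 0, 0, 0, 0, 0, -0.06], [0, 0, 0, 0, 0, 0, -0.06], [0, 0, 0, 0, 0, 0, -0.06], [0, 0, 0, 0, 0, 0, -0.06], [0, 0, 0, 0, 0, 0, -0.06], [0, 0, 0, 0, 0, 0, -0.06], [0, 0, 0, 0, 0, 0, 0]]])

```text
clock: 5.1
position: [583.9, 102.9, 128.6]
ee_rot: [0.823, -0.568, 0.001, -0.005]
contact_force: [-1.4, 1.0, -2.7]
gripper_width: 13.0
```

```bash
python3 -c "
from h import *
goal(584,101,118,176.5)
snap('top','t2');crop('t2',150,115,270,305,4,'t2c')"
```

```text
t 5.1 pos [583.9 102.9 128.6] yaw y -159.2 j6 -0.081 w 13.0 F [-1.4  1.  -2.7] T [0.14 0.26 0.09]
shift tool mm [ 1.8  0.7 10.6] wz 0.424
level rv [-0.0088  0.0037  0.    ]
```

View pics/t2c.png

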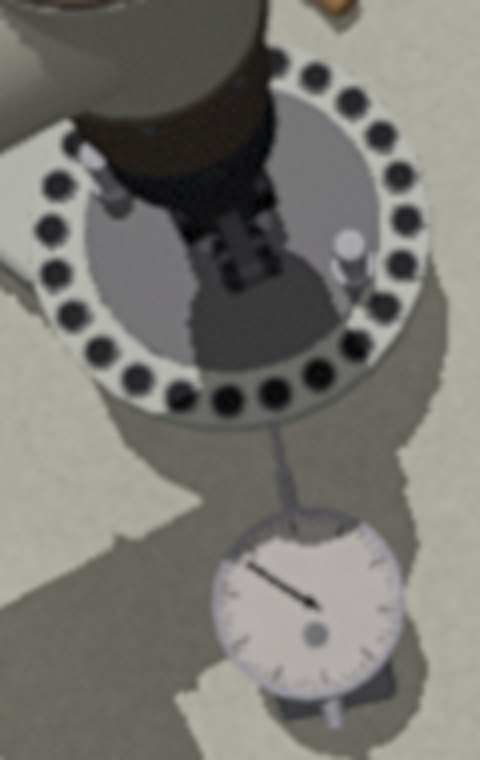

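The needle rose from about -1.68 to -0.8 rad over 24°, so the direction is right. About 108° (1.89 rad) remains.

Call:
drive_tool(moves=[[[0, 0, 0, 0, 0, 0, -0.07], [0, 0, 0, 0, 0, 0, -0.07], [0, 0, 0, 0, 0, 0, -0.07], [0, 0, 0, 0, 0, 0, -0.07], [0, 0, 0, 0, 0, 0, -0.07], [0, 0, 0, 0, 0, 0, -0.07], [0, 0, 0, 0, 0, 0, -0.07], [0, 0, 0, 0, 0, 0, -0.07], [0, 0, 0, 0, 0, 0, -0.07], [0, 0, 0, 0, 0, 0, -0.07], [0, 0, 0, 0, 0, 0, -0.07], [0, 0, 0, 0, 0, 0, -0.07], [0, 0, 0, 0, 0, 0, -0.07], [0, 0, 0, 0, 0, 0, -0.07], [0, 0, 0, 0, 0, 0, -0.07], [0, 0, 0, 0, 0, 0, -0.07], [0, 0, 0, 0, 0, 0, -0.07], [0, 0, 0, 0, 0, 0, -0.07], [0, 0, 0, 0, 0, 0, -0.07], [0, 0, 0, 0, 0, 0, 0]]])

```text
clock: 7.15
position: [582.9, 101.5, 128.6]
ee_rot: [0.998, 0.061, 0.001, -0.005]
contact_force: [-0.4, 1.8, -2.5]
gripper_width: 12.9
```

```bash
python3 -c "
from h import *
goal(584,101,118,176.5)
snap('top','t3');crop('t3',150,115,270,305,4,'t3c')"
```

```text
t 7.15 pos [582.9 101.5 128.6] yaw y -83.0 j6 1.257 w 12.9 F [-0.4  1.8 -2.5] T [0.19 0.31 0.09]
shift tool mm [ 1.   0.7 10.6] wz -1.387
level rv [-0.0093 -0.0022  0.    ]
```

View pics/t3c.png

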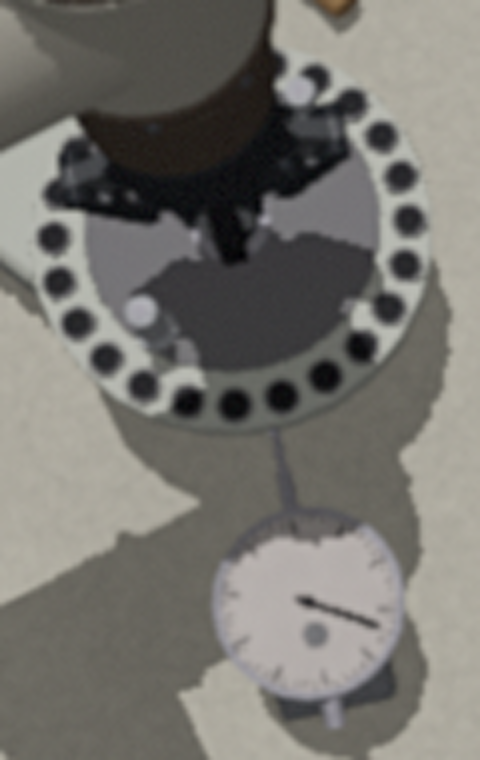

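The needle now points lower right, tip at crop (380,627). That is about 2.07 rad against a predicted 2.1, so about 32° remains.

Call:
drive_tool(moves=[[[0, 0, 0, 0, 0, 0, -0.07], [0, 0, 0, 0, 0, 0, -0.07], [0, 0, 0, 0, 0, 0, -0.07], [0, 0, 0, 0, 0, 0, -0.07], [0, 0, 0, 0, 0, 0, -0.07], [0, 0, 0, 0, 0, 0, -0.07], [0, 0, 0, 0, 0, 0, -0.07], [0, 0, 0, 0, 0, 0, -0.06], [0, 0, 0, 0, 0, 0, 0], [0, 0, 0, 0, 0, 0, 0], [0, 0, 0, 0, 0, 0, 0], [0, 0, 0, 0, 0, 0, 0], [0, 0, 0, 0, 0, 0, 0]]])

```text
clock: 8.5
position: [583.1, 100.8, 128.6]
ee_rot: [0.946, 0.325, 0.001, -0.004]
contact_force: [0.3, 0.4, -2.2]
gripper_width: 12.6
```

```bash
python3 -c "
from h import *
goal(584,101,118,176.5)
snap('top','t4');crop('t4',195,230,260,300,8,'t4d');crop('t4',150,115,270,305,4,'t4c')"
```

```text
t 8.5 pos [583.1 100.8 128.6] yaw y -52.1 j6 1.797 w 12.6 F [ 0.3  0.4 -2.2] T [0.03 0.2  0.1 ]
shift tool mm [ 0.8  0.5 10.6] wz -0.848
level rv [-0.0068 -0.0051  0.    ]
```

View pics/t4d.png

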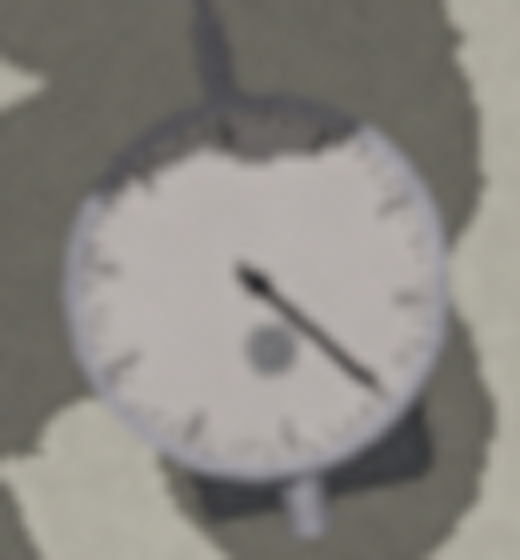

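View pics/t4c.png

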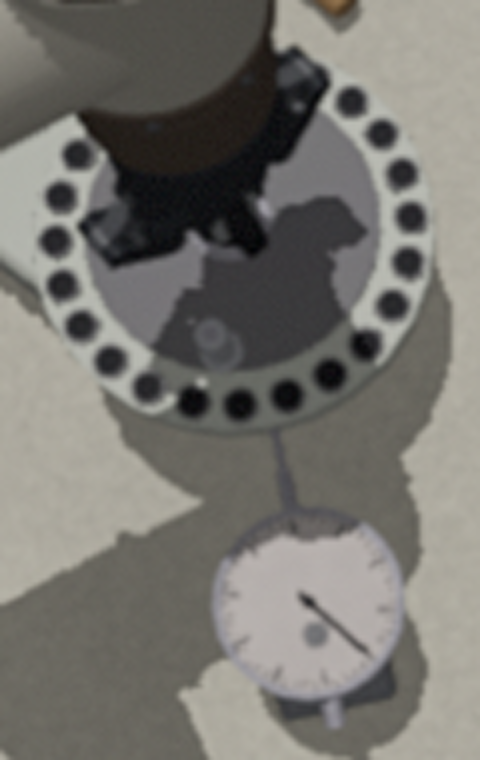

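```bash
python3 -c "
from h import *
a=atz('top',195+242/8,230+268/8,104);b=atz('top',195+380/8,230+390/8,104);print(a,b)
d=b-a;h=np.arctan2(101-71,584-392.5);print((h-np.arctan2(d[1],d[0])))"
```

```text
[397.1547685   76.39082866 104.        ] [365.99241551  45.0512309  104.        ]
2.508753627688916
```

The needle reads about 2.51 rad, its greatest value, and it has rested 0.5 s. Next I'll slacken the nut clockwise by about 1.55 rad.

Call:
drive_tool(moves=[[[0, 0, 0, 0, 0, 0, 0.07], [0, 0, 0, 0, 0, 0, 0.07], [0, 0, 0, 0, 0, 0, 0.07], [0, 0, 0, 0, 0, 0, 0.07], [0, 0, 0, 0, 0, 0, 0.07], [0, 0, 0, 0, 0, 0, 0]]])

```text
clock: 9.15
position: [582.9, 101.2, 128.6]
ee_rot: [0.989, 0.148, 0.001, -0.005]
contact_force: [0.0, 1.1, -2.4]
gripper_width: 12.9
```

```bash
python3 -c "
from h import *
goal(584,101,118,176.5)
snap('top','t5');crop('t5',150,115,270,305,4,'t5c')"
```

```text
t 9.15 pos [582.9 101.2 128.6] yaw y -73.0 j6 1.432 w 12.9 F [ 0.   1.1 -2.4] T [ 0.04  0.2  -0.13]
shift tool mm [ 1.   0.6 10.6] wz -1.213
level rv [-0.0088 -0.0025  0.    ]
```

View pics/t5c.png

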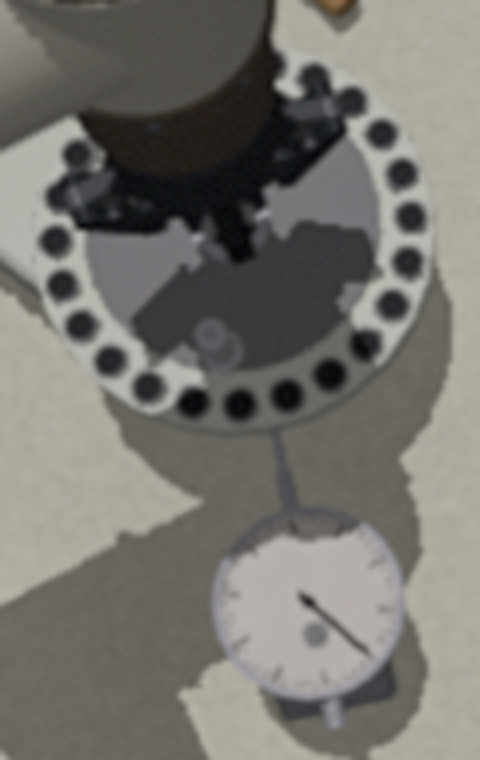

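The tool turned 21° while the post at (212,333) and the needle stayed put, so the nut is slackening. I'll turn it a further 1.2 rad.

Call:
drive_tool(moves=[[[0, 0, 0, 0, 0, 0, 0.07], [0, 0, 0, 0, 0, 0, 0.07], [0, 0, 0, 0, 0, 0, 0.07], [0, 0, 0, 0, 0, 0, 0.07], [0, 0, 0, 0, 0, 0, 0.07], [0, 0, 0, 0, 0, 0, 0.07], [0, 0, 0, 0, 0, 0, 0.07], [0, 0, 0, 0, 0, 0, 0.07], [0, 0, 0, 0, 0, 0, 0.07], [0, 0, 0, 0, 0, 0, 0.07], [0, 0, 0, 0, 0, 0, 0.07], [0, 0, 0, 0, 0, 0, 0.07], [0, 0, 0, 0, 0, 0, 0.07], [0, 0, 0, 0, 0, 0, 0.07], [0, 0, 0, 0, 0, 0, 0.07], [0, 0, 0, 0, 0, 0, 0.07], [0, 0, 0, 0, 0, 0, 0.07], [0, 0, 0, 0, 0, 0, 0], [0, 0, 0, 0, 0, 0, 0], [0, 0, 0, 0, 0, 0, 0]]])

```text
clock: 11.2
position: [583.5, 102.7, 128.6]
ee_rot: [0.899, -0.439, -0.001, -0.006]
contact_force: [-0.7, 1.6, -3.7]
gripper_width: 13.0
```

```bash
python3 -c "
from h import *
goal(584,101,118,176.5)
snap('top','t6');crop('t6',150,115,270,305,4,'t6c')"
```

```text
t 11.2 pos [583.5 102.7 128.6] yaw y -142.1 j6 0.227 w 13.0 F [-0.7  1.6 -3.7] T [ 0.04  0.14 -0.12]
shift tool mm [ 1.7  0.8 10.6] wz 0.723
level rv [-0.0098  0.0072  0.    ]
```

View pics/t6c.png

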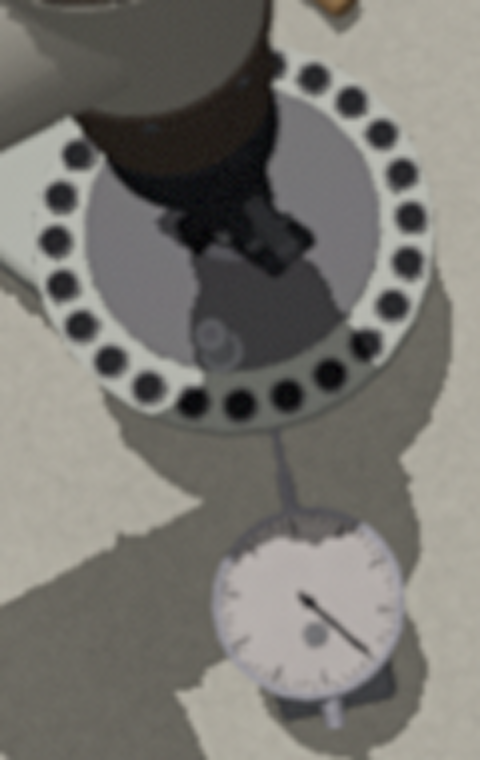

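The nut has turned 90° (1.57 rad) and the carousel hasn't moved. I'll release and rise straight up.

Call:
drive_tool(moves=[[[0.4, 0, 0, 0, 0, 0, 0], [0.4, 0, 0, 0, 0, 0, 0], [0.4, 0, 0, 0, 0, 0, 0], [0.4, 0, 0, 0, 0, 0, 0], [0.4, 0, 0, -0.01, 0, 0, 0], [0.4, 0, 0, -0.025, 0, 0, 0], [0.4, 0, 0, -0.04, 0, 0, 0], [0.4, 0, 0, -0.04, 0, 0, 0], [0.4, 0, 0, -0.03, 0, 0, 0], [0.4, 0, 0, 0, 0, 0, 0], [0.4, 0, 0, 0, 0, 0, 0]]])

```text
clock: 12.35
position: [584.7, 100.3, 286.3]
ee_rot: [0.899, -0.437, 0.003, -0.008]
contact_force: [-0.3, 0.7, -0.0]
gripper_width: 33.9
```

```bash
python3 -c "
from h import *
goal(584,101,118,176.5)
snap('top','t7');snap('scene','s7');crop('t7',150,115,270,305,4,'t7c');crop('s7',190,100,380,280,4,'s7c')"
```

```text
t 12.35 pos [584.7 100.3 286.3] yaw y -141.9 j6 0.228 w 33.9 F [-0.3  0.7 -0. ] T [-0.02  0.05 -0.03]
shift tool mm [ -0.7   3.1 168.3] wz 0.727
level rv [-0.0178  0.0018  0.    ]
```

View pics/t7c.png

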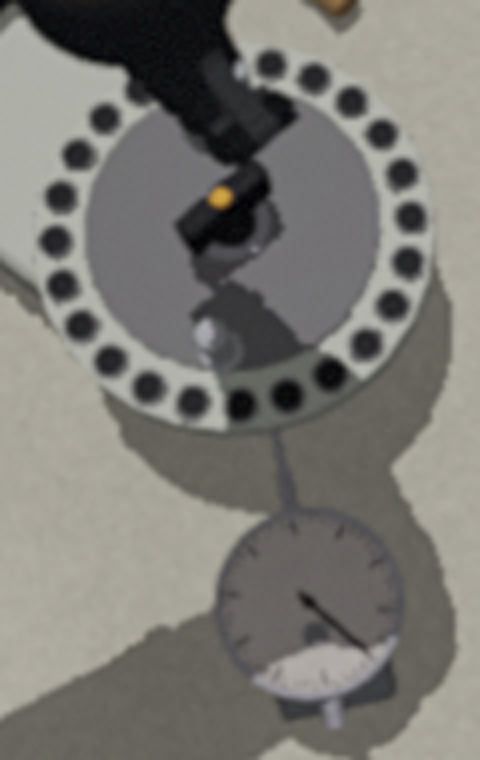

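View pics/s7c.png

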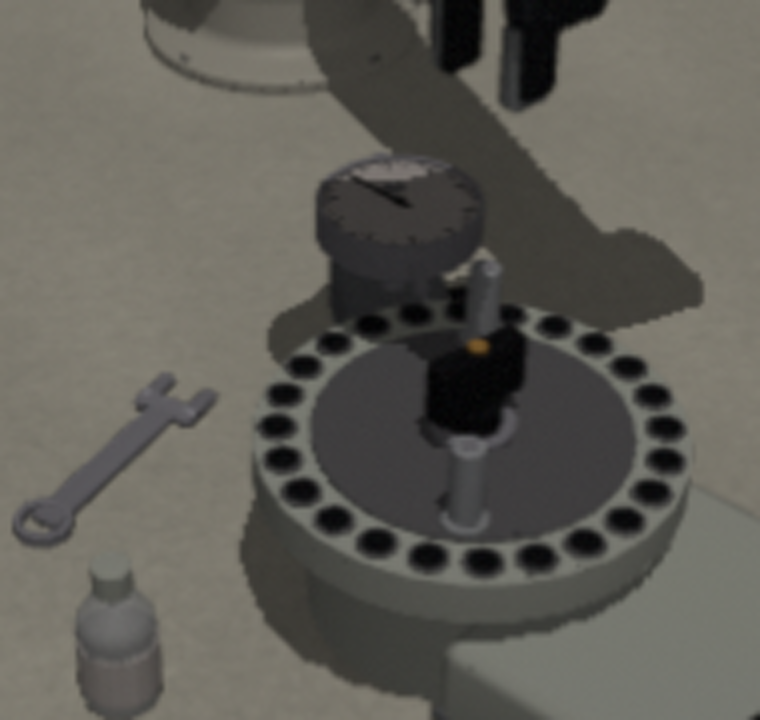

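```bash
python3 -c "
from h import *
print(arm.job_done())"
```

```text
the job is handed in; nothing more can be done
None
```

The carousel is resting with its high spot at the gauge, the nut is slackened about a quarter turn, and the job is handed in. No verdict was reported.

- **Method:** I gripped the nut bar and turned it anticlockwise by 131°. That kept the nut against its stop and carried the carousel round until the needle reached its greatest reading. It rested there for 0.5 s. I then turned the nut clockwise by 90° (1.57 rad by the tool angle), released it and rose clear.
- **Needle:** measured once at about 2.51 rad, against a greatest reading of about 2.495 rad. Its picture did not visibly change while I slackened the nut or after I let go.
- **Nut:** the last picture puts the bar within about 4° of where 90° of slackening should leave it.
- **Surroundings:** the robot is clear of everything, with wrist force near zero. The gauge was not touched, and the bottle and spanner look unmoved in the pictures; I did not measure their positions.
- **Time:** about 12 s of the 54 s allowed.

One thing differed from plan: the grip sat about 11 mm higher on the bar than intended, but it held without slipping. No check failed.

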